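# Clear the timer off a dry-block bath and hold its lid open at 60 degrees

## Task

The tube block in the dry bath has to be inspected. Take the white lab timer off the bath's lid and set it down gently, flat and face up on the dark bench top the robot stands on; then take the lid by its orange tab, swing it open to 60 degrees from shut (within about five degrees) and finish while still holding it there by the tab, because it falls shut if let go. Do not disturb the jar, beaker or pen.

Things in the scene. Friction and masses are not known exactly. Their poses are not given: they have to be found in the camera images.
- bath: Dry-block bath: heavy white housing fixed to the bench, 150 mm deep (its x) by 230 mm wide (its y), rim 90 mm above the bench. Origin at the centre of its underside; its x axis points from the front panel (dark fascia) to the back (hinge), z up. On the rim lies a blue-framed lid with clear window, 150 x 230 x 14 mm; its flat top is 105 mm above the bench when shut.
- lid_hinge (a point): Midpoint of the lid's hinge line: in the bath's frame 75 mm behind the centre, 90 mm above the bench. The hinge line runs along the bath's y axis. Does not move with the lid.
- lid (a joint): Opening angle of the lid (rad): 0 shut, grows as the tab end rises; stop at 1.35. 60 degrees is 1.047. The lid weighs about 0.5 kg, swings freely about the bath's back top edge and falls shut from any angle when let go.
- lid_tab: Orange pull tab on the middle of the lid's front edge, 26 mm wide (its y, along the hinge), 13 mm thick, standing out 52 mm. Origin in its mid-thickness at the lid's front edge, 150 mm from the hinge line; axes as the bath's with the lid shut, turning with the lid; it points along its -x. Pinched across its width from above, it can pivot between the pads as the lid swings.
- tab_grip (a point): Grip point in the tab: 34 mm out from the lid's front edge, centred in width and thickness. With the lid shut it is 184 mm in front of the hinge line, 8 mm above it (98 mm above the bench). Moves with the lid.
- timer: White lab timer with a dark display, a low box 58 mm (its x) by 62 mm (its y) by 18 mm high, about 0.1 kg, loose; starts face up on the lid. Origin at the centre of its underside, z up through its face.
- jar: Bystander: translucent sample jar with white screw lid, 39 mm across, 46 mm tall; loose, stands on the bench to the right of the bath. Origin at the centre of its underside. The bench from 80 to 200 mm to its right (-y), and from there back towards the robot, is free for setting the timer down.
- beaker: Bystander: translucent plastic beaker, about 60 mm across, 68 mm tall; loose, stands on the bench left in front of the bath. Origin at the centre of its underside.
- pen: Bystander: grey and black marker pen, 124 mm long (its y), 15 mm thick; loose, lies on the bench at the right. Origin at the centre of its underside.
Mind the look-alikes: they are no part of the job. There is more than one size of the timer; the one meant has the size given above.

How it is judged (in metres and radians):
On the way, in this order (a step that is already met when the one before it is completed fails the run):
1. the timer lies flat, face up and released on the bench while the lid is still shut (height (world z) of timer between -0.01 and 0.008 m and angle between timer's own z axis and vertical below 0.12 rad and linear speed of timer below 0.03 m/s and contact force between the fingers and timer below 0.1 N and value of joint lid below 0.06 rad), for 0.2 s.
2. the lid is at 60 degrees, give or take 6, held by its tab (value of joint lid between 0.942 and 1.152 rad and contact force between the fingers and lid_tab above 0.4 N), for 0.3 s.
At the end, for the whole second after the job is handed in: The program finishes with the fingers still on the orange tab (more than 0.4 N), the lid standing still at 60 degrees, give or take 6 (0.942 to 1.152 rad), and the timer lying flat (within 0.12 rad), face up, at rest and untouched on the bench top; all of this lasts through the final second (all of step 2 and velocity of joint lid between -0.1 and 0.1 rad/s and height (world z) of timer between -0.01 and 0.008 m and angle between timer's own z axis and vertical below 0.12 rad and linear speed of timer below 0.03 m/s and contact force between the arm and timer below 0.1 N); the arm keeps its last pose, push and grip.
It fails at once if the timer is dropped or knocked: it moves faster than 0.8 m/s out of the fingers (linear speed of timer above 0.8 m/s and contact force between the fingers and timer below 0.05 N).
It fails at once if the jar, beaker or pen is shifted by more than 30 mm, or the jar or beaker is tipped (distance of any of jar, beaker, pen from where it was at the start of the episode above 0.03 m or angle between any of jar, beaker's own z axis and vertical above 0.4 rad).
It also fails if it takes over 51 s, if anything falls off the work surface, if the arm or the gripper's body presses on something with over 40 N, if the wrist force passes 120 N, or if a joint passes its speed limit or range.

## Robot

A 6-joint arm with a two-finger parallel gripper is mounted at the origin on the work surface; the furniture and walls round the work are solid. World frame = base frame: x ahead of the robot, y to its left, z up, the work surface at z = 0. Lengths are in mm, angles in rad, forces in N, time in s.
With the tool pointing down it reaches from about 300 to 875 mm from the base axis. Payload 4.2 kg.
Tool frame: the origin (TCP) lies at the very end of the fingers, on their centre line; the grasp point (between the pads) lies 19 mm behind it (ctrl.grasp_offset is the distance from the TCP to the grasp point, in mm); z points along the fingers, y is the line along which they close (so a half turn about z gives the same grasp; the last joint's range is limited). The gripper opens to 85 mm and grips with 20 to 120 N. Pads are 22 mm wide; open, the fingers measure 114 mm over their backs; the gripper's body (76 mm by 85 mm) begins 54 mm behind the grasp point. The pads swing forward as they close: fully open they stand 13 mm farther back than shut.
Start: joints at [-1.343, 0.32, 1.565, -0, 1.257, -0.02], TCP at [141.033, -557.45, 231.338] pointing down, gripper open.
Joint ranges: [-3.11, 3.11], [-0.84, 2.01], [0.21, 2.61], [-1.34, 4.49], [0.05, 2.63], [-2.56, 2.56]. Speed limits (rad/s): [2.57, 2.57, 3.14, 3.14, 3.14, 3.14].

## Interface

Orientations are given as a rotation vector (axis times angle).
In Python, from cell import ctrl gives the robot as it stands.
- The arm moves only by the shell command python3 -m handwheel 'ROWS' [OPENING] [FORCE]. ROWS is a JSON object whose one key "increments" holds a list of rows, each an object with "linear": the shift along the world's x, y, z in cm, a list of three; "yaw": the turn about the world's z in degrees. In form: {"increments": [{"linear": [tx, ty, tz], "yaw": yaw}, ...]}. A call has 1 to 20 rows; each row is the pose to reach, as a shift and turn from the pose commanded when the call began; what a row does not reach only later rows make up. A row lasts 1/8 s, in which the tool goes at most 62.5 mm and 10.7 degrees, less where a joint would pass 70% of its speed; a pose out of reach is approached as far as the arm can. A call with a gripper value outside its range is refused whole. OPENING is the closure, from 0 (fully open) to 1 (shut), set as the call begins (- or left out, the last holds). The fingers move at their own pace and stop on an object; FORCE is the grip in N (left out, the last holds). Time passes only in rows, so rows that repeat a pose let the fingers close. It gives the time, the measured TCP pose, the force, the opening and the grip force at its end, in the units of the state.
- ctrl.read_state(): the state, without advancing time (a new reading comes with each control period).
- ctrl.read_camera(name): name is "side" or "top"; returns the picture (480x640x3 uint8, red, green, blue); there is no depth.
- ctrl.camera_info(name): a dict with "camera_matrix" (3x3 intrinsics, pixels), "view" (4x4, takes a point from world to camera coordinates). Camera axes: x right, y down, z forward; pixel columns grow to the right and rows downward; lengths in mm; the calibration is good to about 2 mm. A picture is of the moment at which its call begins. camera_info takes no time and is no camera call.
- ctrl.sign_off(): hands the job in; it is judged then, once.
The state is a dict: "time": time; "joint_positions": joint angles; "joint_velocities": joint speeds; "joint_efforts": joint torques, N m; "position": TCP position; "tool_rot": TCP orientation; "contact_force": force on the tool from outside, world axes, zero at the start; "torque": the same for the moment, N m; "opening": finger opening in mm; "finger_force": force on a finger pad.
Only numpy, scipy, OpenCV 4.12 (cv2) and the standard library are available. Lean on these libraries where they do the work, as an engineer would, in place of code of your own. Each camera call takes 0.05 s, during which the arm holds its last target. There are 200 camera calls.

## Working session

There is one attempt and no reset: what is moved stays moved. The work goes in short steps, Python scripts to look and compute and a shell command to move; the robot and the scene stay as the last step left them, time stands still between calls to the robot, and variables do not carry over. Pictures are saved under pics/ and viewed, at most 10 in all, crops included, and the job is handed in when it is done.

```bash
mkdir -p pics
python3 - <<'E'
from cell import ctrl
import cv2
for n in("side","top"):
    cv2.imwrite(f"pics/{n}0.png",ctrl.read_camera(n)[:,:,::-1])
    i=ctrl.camera_info(n);print(n,i)
s=ctrl.read_state();print(s['time'],s['position'],s['tool_rot'],s['opening'])
E
```

```text
side {'camera_matrix': array([[615.90455151,   0.        , 320.52122071],
       [  0.        , 615.90455151, 244.10252788],
       [  0.        ,   0.        ,   1.        ]]), 'view': array([[ 9.90325244e-01, -1.37949484e-01,  1.50283258e-02,
        -4.37271294e+02],
       [-4.51635958e-02, -4.22825511e-01, -9.05084989e-01,
         1.19327843e+02],
       [ 1.31210367e-01,  8.95649779e-01, -4.24965072e-01,
         1.31771270e+03],
       [ 0.00000000e+00,  0.00000000e+00,  0.00000000e+00,
         1.00000000e+00]])}
top {'camera_matrix': array([[438.29983661,   0.        , 319.93389005],
       [  0.        , 438.29983661, 239.47045305],
       [  0.        ,   0.        ,   1.        ]]), 'view': array([[ 7.21395304e-03, -9.99961783e-01, -4.93884986e-03,
         1.42113682e+01],
       [-9.79232539e-01, -6.06351323e-03, -2.02649620e-01,
         4.75140693e+02],
       [ 2.02611929e-01,  6.29818734e-03, -9.79238857e-01,
         1.07413236e+03],
       [ 0.00000000e+00,  0.00000000e+00,  0.00000000e+00,
         1.00000000e+00]])}
0.1 [ 140.91456657 -557.02456649  230.57746876] [-3.11594188e+00 -3.87995428e-01  2.79773598e-04] 85.59302382577793
```

View pics/top0.png

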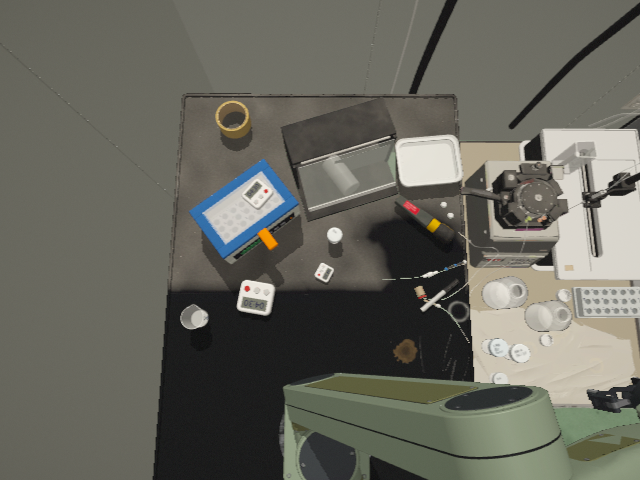

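View pics/side0.png

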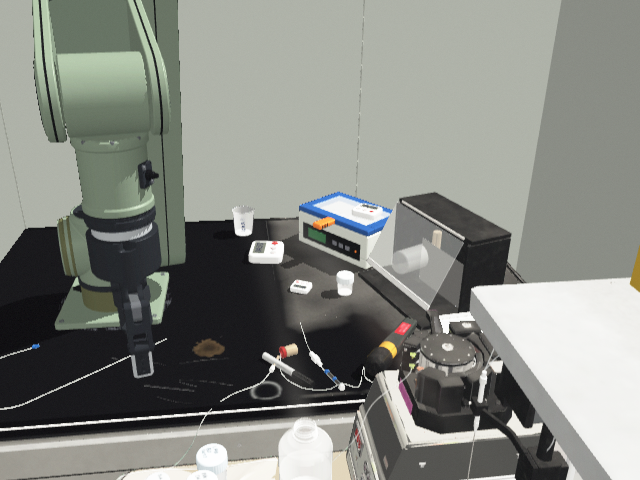

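The top view shows three timers: on the lid at (257,194), a large one on the bench at (256,297), and a small one on the bench at (325,272). The one on the lid fits the description, and I'll confirm its size in a crop. The tab is at (268,240), the jar at (335,236), the beaker at (194,317) and the pen at about (440,295).

```bash
cat > h.py <<'E'
from cell import ctrl
import numpy as np
def bp(n,u,v,z):
    i=ctrl.camera_info(n);K=i['camera_matrix'];V=i['view'];R=V[:3,:3];c=-R.T@V[:3,3]
    d=R.T@np.linalg.inv(K)@np.array([u,v,1.]);return c+d*(z-c[2])/d[2]
def pj(n,p):
    i=ctrl.camera_info(n);q=i['camera_matrix']@(i['view'][:3,:3]@np.array(p,float)+i['view'][:3,3]);return q[:2]/q[2]
E
python3 - <<'E'
import cv2
a=cv2.imread("pics/top0.png")[155:275,185:345];cv2.imwrite("pics/c1.png",cv2.resize(a,None,fx=5,fy=5,interpolation=cv2.INTER_CUBIC))
E
```

```text
(no output)
```

View pics/c1.png

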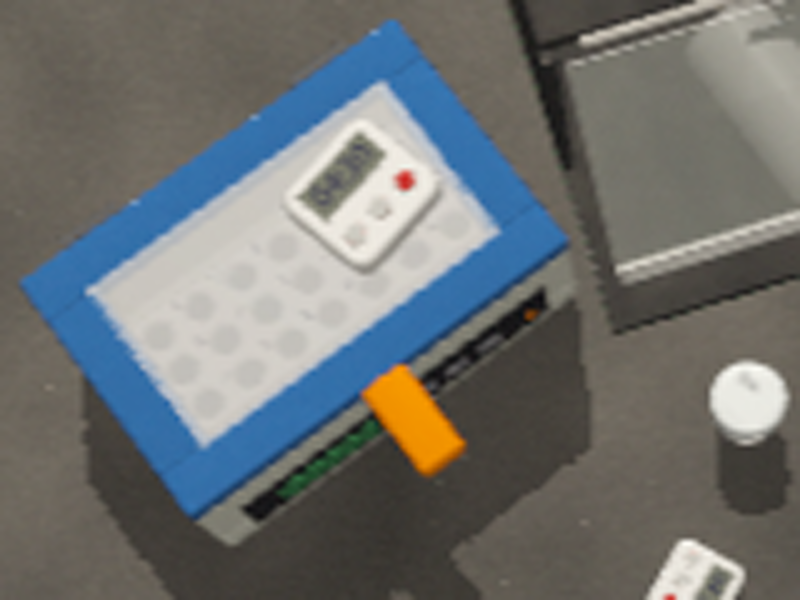

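Run:
```python
from h import *
np.set_printoptions(precision=1,suppress=True)
c=lambda x,y:(185+x/5-.4,155+y/5-.4)
P=[bp('top',*c(*q),105)[:2] for q in((22,283),(393,20),(568,243),(193,517))]
print("lid L,T,R,B",P,"centre",np.mean(P,0))
for a,b in((0,1),(3,2),(0,3),(1,2)):
    d=P[b]-P[a];print(np.linalg.norm(d),np.degrees(np.arctan2(d[1],d[0])))
T=[bp('top',*c(*q),122)[:2] for q in((287,198),(365,118),(441,185),(364,262))]
print("timer",T,np.mean(T,0),bp('top',*c(363,190),123))
for a,b in((0,1),(3,2),(0,3),(1,2)):
    d=T[b]-T[a];print(np.linalg.norm(d),np.degrees(np.arctan2(d[1],d[0])))
t=[bp('top',*c(*q),105)[:2] for q in((381,378),(445,460))];d=t[1]-t[0]
print("tab",t,np.degrees(np.arctan2(d[1],d[0])))
print("jar",bp('top',334.5,233,46),"beaker",bp('top',194,318,60),"pen",bp('top',440,295,10),"small timer",bp('top',325,272,10),"big",bp('top',256,297,15),"torch",bp('top',400,203,20),bp('top',450,245,20),"box",bp('top',302,216,0),bp('top',398,186,0))
print("tool down axis yaw", ctrl.read_state()['tool_rot'])
```

```text
lid L,T,R,B [array([532.6, 340.6]), array([671.3, 162. ]), array([554.7,  71.5]), array([416.3, 250. ])] centre [543.7 206. ]
226.1255166397294 -52.160806546028645
225.91526903137535 -52.231248497247286
147.40081399043532 -142.09937367342613
147.67848864748817 -142.18112656446928
timer [array([571.7, 208.3]), array([613.1, 171.6]), array([578.8, 133.2]), array([539.5, 169.5])] [575.8 170.6] [575.7 171.1 123. ]
55.27995755515084 -41.58750429479542
53.50574041987579 -42.73163134815029
50.49075473449299 -129.67798242029303
51.53119227419892 -131.70143532640526
tab [array([485.6, 161.7]), array([445. , 129.2])] -141.34380485012446
jar [492.8 -20.   46. ] beaker [274.5 324.2  60. ] pen [ 338.6 -293.3   10. ] small timer [396.4   3.8  10. ] big [329.9 181.   15. ] torch [ 581.8 -195.6   20. ] [ 468.3 -323.    20. ] box [549.7  66.7   0. ] [ 636.1 -195.3    0. ]
tool down axis yaw [-3.1 -0.4  0. ]
```

Timer on the lid: measured about 55 x 51 mm between its rounded corners, which fits 58x62. The bench ones are clearly larger and smaller. Its centre is about (576,171), and I'll close along 48.5°. Bath yaw is about 37.9°, hinge about (603,252), tab grip about (458,139,98). Now moving to hover over the timer.

```bash
python3 -m handwheel '{"increments":[{"linear":[13,31,3],"yaw":50},{"linear":[13,31,3],"yaw":50},{"linear":[13,31,3],"yaw":50},{"linear":[13,31,3],"yaw":50},{"linear":[13,31,3],"yaw":50},{"linear":[25.9,61.8,3],"yaw":110},{"linear":[25.9,61.8,3],"yaw":110},{"linear":[25.9,61.8,3],"yaw":110},{"linear":[25.9,61.8,3],"yaw":110},{"linear":[25.9,61.8,3],"yaw":110},{"linear":[25.9,61.8,3],"yaw":110},{"linear":[43.5,72.8,-4],"yaw":124},{"linear":[43.5,72.8,-4],"yaw":124},{"linear":[43.5,72.8,-4],"yaw":124},{"linear":[43.5,72.8,-4],"yaw":124},{"linear":[43.5,72.8,-4],"yaw":124},{"linear":[43.5,72.8,-4],"yaw":124},{"linear":[43.5,72.8,-4],"yaw":124}]}' 0 40
python3 - <<'E'
from h import *
import cv2
s=ctrl.read_state();print(s['position'],s['tool_rot'],s['joint_positions'],s['contact_force'],ctrl.grasp_offset)
a=ctrl.read_camera('side')[150:290,240:440,::-1]
cv2.imwrite('pics/s1.png',cv2.resize(a,None,fx=4,fy=4,interpolation=cv2.INTER_CUBIC))
from scipy.spatial.transform import Rotation as R
y=R.from_rotvec(s['tool_rot']).as_matrix()[:,1];print(np.degrees(np.arctan2(y[1],y[0])))
E
```

```text
time: 2.35
position: [575.3, 169.9, 192.2]
tool_rot: [1.121, 2.934, 0.001]
contact_force: [0.2, -0.1, 0.2]
opening: 85.2
finger_force: 0.0
[575.30424432 169.89452679 192.20789516] [1.12136619e+00 2.93398166e+00 5.84847605e-04] [ 2.68013924e-01  3.84169213e-01  1.56763230e+00 -7.15813965e-05
  1.18907118e+00 -5.72620696e-01] [ 0.21777327 -0.08477477  0.20867132] 18.700000000000003
48.166349604884644
```

View pics/s1.png

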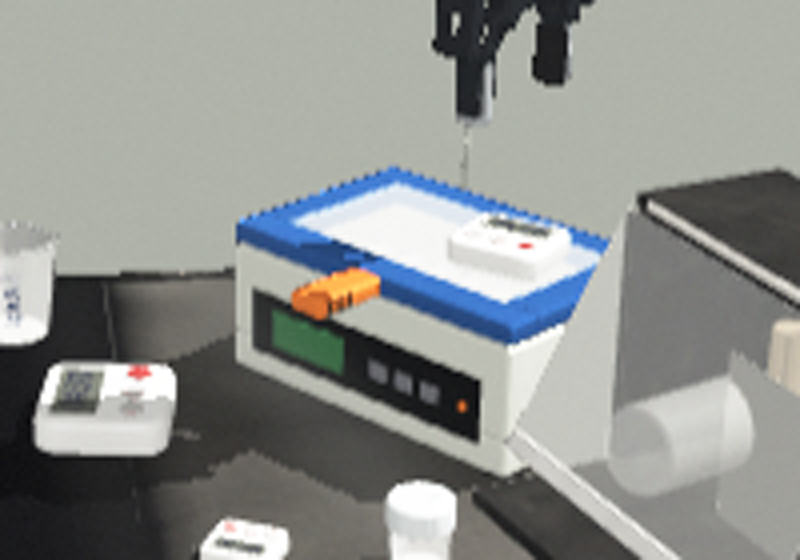

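The side crop shows the two fingertips at crop (473,118) and (552,80), either side of the timer at (508,237), so the alignment is right. Descending.

```bash
python3 -m handwheel '{"increments":[{"linear":[0.05,0.1,-4],"yaw":0},{"linear":[0.05,0.1,-6],"yaw":0},{"linear":[0.05,0.1,-7],"yaw":0},{"linear":[0.05,0.1,-7.6],"yaw":0},{"linear":[0.05,0.1,-8.1],"yaw":0},{"linear":[0.05,0.1,-8.5],"yaw":0},{"linear":[0.05,0.1,-8.5],"yaw":0},{"linear":[0.05,0.1,-8.5],"yaw":0}]}'
```

```text
time: 3.4
position: [576.7, 171.6, 106.6]
tool_rot: [1.121, 2.934, 0.001]
contact_force: [0.5, -0.2, -0.1]
opening: 85.3
finger_force: 0.0
```

```bash
python3 -m handwheel '{"increments":[{"linear":[0,0,-0.3],"yaw":0},{"linear":[0,0,-0.3],"yaw":0},{"linear":[0,0,-0.3],"yaw":0},{"linear":[0,0,-0.3],"yaw":0},{"linear":[0,0,-0.3],"yaw":0},{"linear":[0,0,-0.3],"yaw":0},{"linear":[0,0,-0.3],"yaw":0},{"linear":[0,0,-0.3],"yaw":0}]}' 1 30
```

```text
time: 4.4
position: [576.6, 171.6, 103.5]
tool_rot: [1.121, 2.935, 0.0]
contact_force: [1.1, 0.6, 1.8]
opening: 56.1
finger_force: 32.4
```

```bash
python3 -m handwheel '{"increments":[{"linear":[0,0,1],"yaw":0},{"linear":[0,0,2.5],"yaw":0},{"linear":[0,0,5],"yaw":0},{"linear":[0,0,8],"yaw":0},{"linear":[-2,-0.8,10],"yaw":0},{"linear":[-6,-2.5,10],"yaw":0},{"linear":[-10,-4.2,10],"yaw":0},{"linear":[-14,-6,10],"yaw":0},{"linear":[-15,-8,10],"yaw":-5},{"linear":[-15,-12,10],"yaw":-12},{"linear":[-15,-16,10],"yaw":-18},{"linear":[-15,-20,10],"yaw":-25},{"linear":[-14,-24,10],"yaw":-30},{"linear":[-13,-28,10],"yaw":-32},{"linear":[-12.6,-30,10],"yaw":-32},{"linear":[-12.6,-30,10],"yaw":-32},{"linear":[-12.6,-30,10],"yaw":-32}]}'
python3 - <<'E'
from h import *
import cv2
s=ctrl.read_state();print(s['position'])
a=ctrl.read_camera('side')[130:330,240:440,::-1]
cv2.imwrite('pics/s2.png',cv2.resize(a,None,fx=3,fy=3,interpolation=cv2.INTER_CUBIC))
E
```

```text
time: 6.52
position: [450.3, -128.0, 203.7]
tool_rot: [-1.886, -2.512, -0.001]
contact_force: [-0.4, 0.6, -1.9]
opening: 56.1
finger_force: 32.2
[ 450.26686288 -127.95151624  203.72663374]
```

View pics/s2.png

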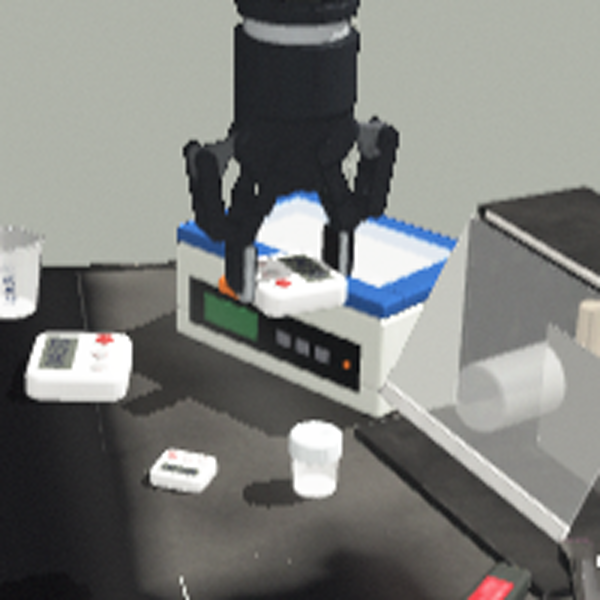

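The timer is held level between the pads at crop (300,285), and the jar is clear at (315,460). Lowering, then creeping to contact.

```bash
python3 -m handwheel '{"increments":[{"linear":[0,0,-3],"yaw":0},{"linear":[0,0,-7],"yaw":0},{"linear":[0,0,-11],"yaw":0},{"linear":[0,0,-15],"yaw":0},{"linear":[0,0,-17.5],"yaw":0},{"linear":[0,0,-18.8],"yaw":0},{"linear":[0,0,-19.5],"yaw":0},{"linear":[0,0,-19.9],"yaw":0},{"linear":[0,0,-20.1],"yaw":0},{"linear":[0,0,-20.2],"yaw":0},{"linear":[0,0,-20.2],"yaw":0}]}'
```

```text
time: 7.95
position: [450.7, -128.5, 1.6]
tool_rot: [1.886, 2.512, 0.0]
contact_force: [-0.2, -0.6, -1.5]
opening: 55.9
finger_force: 32.3
```

```bash
python3 -m handwheel '{"increments":[{"linear":[0,0,-0.1],"yaw":0},{"linear":[0,0,-0.2],"yaw":0},{"linear":[0,0,-0.25],"yaw":0},{"linear":[0,0,-0.3],"yaw":0},{"linear":[0,0,-0.3],"yaw":0}]}'
```

```text
time: 8.57
position: [450.5, -128.5, -1.5]
tool_rot: [1.886, 2.512, 0.0]
contact_force: [-1.4, -0.1, 1.8]
opening: 56.5
finger_force: 32.7
```

Contact shows as a force change of about +3 N. Releasing.

```bash
python3 -m handwheel '{"increments":[{"linear":[0,0,0],"yaw":0},{"linear":[0,0,0],"yaw":0},{"linear":[0,0,0],"yaw":0},{"linear":[0,0,0],"yaw":0}]}' 0.15; python3 -m handwheel '{"increments":[{"linear":[0,0,0],"yaw":0},{"linear":[0,0,0],"yaw":0},{"linear":[0,0,0],"yaw":0},{"linear":[0,0,1],"yaw":0},{"linear":[0,0,3],"yaw":0},{"linear":[0,0,7],"yaw":0},{"linear":[0,0,12],"yaw":0},{"linear":[0,0,18],"yaw":0},{"linear":[0,0,20],"yaw":0},{"linear":[0,0,20],"yaw":0}]}' 0
python3 - <<'E'
from h import *
import cv2
from scipy.spatial.transform import Rotation as R
s=ctrl.read_state();y=R.from_rotvec(s['tool_rot']).as_matrix()[:,1];print(s['position'],np.degrees(np.arctan2(y[1],y[0])),s['joint_positions'])
a=ctrl.read_camera('side')[130:330,240:440,::-1]
cv2.imwrite('pics/s3.png',cv2.resize(a,None,fx=3,fy=3,interpolation=cv2.INTER_CUBIC))
E
```

```text
time: 9.07
position: [450.6, -128.5, -1.7]
tool_rot: [1.886, 2.512, 0.0]
contact_force: [0.4, -0.9, 0.2]
opening: 72.2
finger_force: 0.0
time: 10.32
position: [451.3, -128.7, 200.5]
tool_rot: [1.884, 2.508, 0.003]
contact_force: [-0.3, -0.3, -0.5]
opening: 85.4
finger_force: 0.0
[ 451.32632594 -128.70804451  200.47728531] 16.196418312170366 [-3.02345733e-01  1.75237683e-01  1.84608386e+00  6.00185562e-05
  1.11529206e+00 -5.85047175e-01]
```

View pics/s3.png

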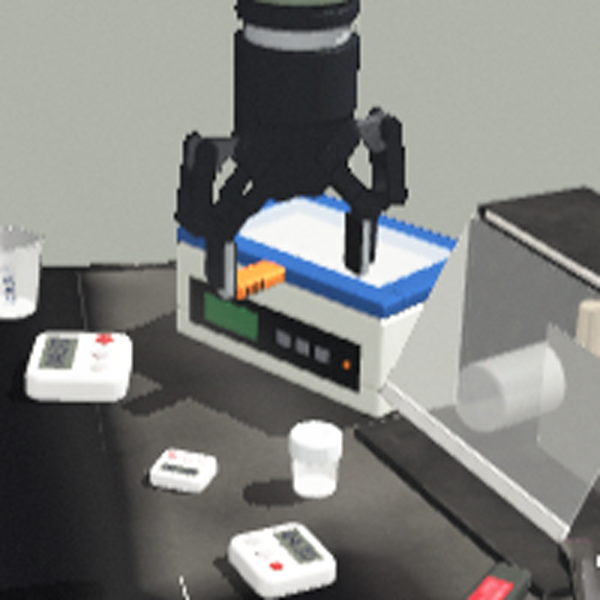

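The timer lies flat and face up at crop (282,560), with the jar untouched. Moving to hover over the tab.

```bash
python3 -m handwheel '{"increments":[{"linear":[0.6,6,1],"yaw":-10},{"linear":[0.6,12,1],"yaw":-20},{"linear":[0.6,18,1],"yaw":-30},{"linear":[0.6,24,0],"yaw":-40},{"linear":[0.6,26.8,-2],"yaw":-50},{"linear":[0.6,26.8,-4],"yaw":-60},{"linear":[0.6,26.8,-5],"yaw":-68.3},{"linear":[0.6,26.8,-6],"yaw":-68.3},{"linear":[0.6,26.8,-6],"yaw":-68.3},{"linear":[0.6,26.8,-6],"yaw":-68.3}]}'
python3 - <<'E'
from h import *
import cv2
from scipy.spatial.transform import Rotation as R
s=ctrl.read_state();y=R.from_rotvec(s['tool_rot']).as_matrix()[:,1];print(s['position'],np.degrees(np.arctan2(y[1],y[0])))
a=ctrl.read_camera('side')[140:290,260:410,::-1]
cv2.imwrite('pics/s4.png',cv2.resize(a,None,fx=4,fy=4,interpolation=cv2.INTER_CUBIC))
E
```

```text
time: 11.62
position: [456.7, 139.4, 138.4]
tool_rot: [2.971, 1.022, 0.0]
contact_force: [0.2, 0.3, -0.5]
opening: 85.5
finger_force: 0.0
[456.67811263 139.35231165 138.36113737] -52.04673176601365
```

View pics/s4.png

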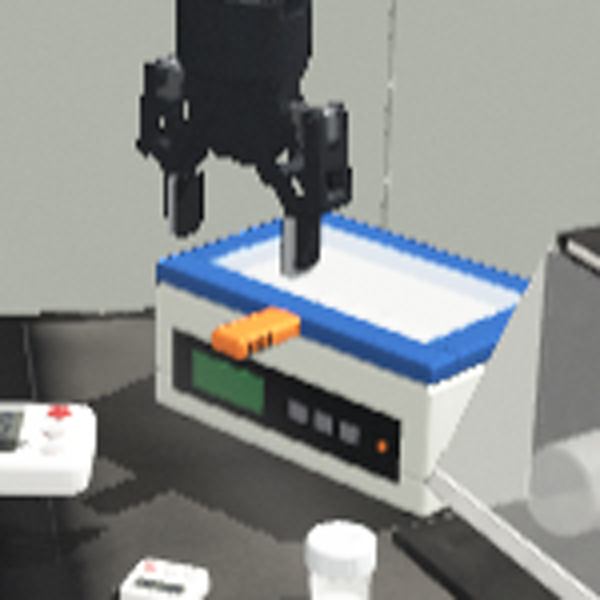

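The fingertips at crop (185,235) and (300,272) straddle the tab at (250,333). Descending and gripping.

```bash
python3 -m handwheel '{"increments":[{"linear":[0,0,-2],"yaw":0},{"linear":[0,0,-4],"yaw":0},{"linear":[0,0,-5.2],"yaw":0},{"linear":[0,0,-5.8],"yaw":0},{"linear":[0,0,-5.8],"yaw":0}]}'; python3 -m handwheel '{"increments":[{"linear":[0,0,0],"yaw":0},{"linear":[0,0,0],"yaw":0},{"linear":[0,0,0],"yaw":0},{"linear":[0,0,0],"yaw":0},{"linear":[0,0,0],"yaw":0},{"linear":[0,0,0],"yaw":0},{"linear":[0,0,0],"yaw":0},{"linear":[0,0,0],"yaw":0}]}' 1 40
python3 - <<'E'
import numpy as np
h=np.radians(37.85)
for t in range(0,61,5):
    p=np.radians(t)+np.arctan2(8,184);p0=np.arctan2(8,184)
    dx=184.2*(np.cos(p0)-np.cos(p));print(t,np.round([dx*np.cos(h)/10,dx*np.sin(h)/10,18.42*(np.sin(p)-np.sin(p0))],1))
E
```

```text
time: 12.3
position: [456.7, 139.5, 80.4]
tool_rot: [2.971, 1.02, 0.0]
contact_force: [0.1, 0.4, 1.1]
opening: 85.2
finger_force: 0.0
time: 13.3
position: [457.4, 138.7, 80.9]
tool_rot: [2.969, 1.02, 0.002]
contact_force: [1.1, -5.7, 2.6]
opening: 25.2
finger_force: 42.8
0 [0. 0. 0.]
5 [0.1 0.1 1.6]
10 [0.3 0.3 3.2]
15 [0.7 0.5 4.7]
20 [1.1 0.8 6.2]
25 [1.6 1.3 7.7]
30 [2.3 1.8 9.1]
35 [ 3.   2.3 10.4]
40 [ 3.8  3.  11.6]
45 [ 4.7  3.7 12.8]
50 [ 5.7  4.4 13.8]
55 [ 6.7  5.2 14.7]
60 [ 7.8  6.1 15.5]
```

Gripped: opening 25 mm, and the 5.7 N lateral push is small. Starting the arc.

```bash
python3 -m handwheel '{"increments":[{"linear":[0,0,0.8],"yaw":0},{"linear":[0.1,0.1,1.6],"yaw":0},{"linear":[0.2,0.2,2.4],"yaw":0},{"linear":[0.3,0.3,3.2],"yaw":0},{"linear":[0.5,0.4,4.0],"yaw":0},{"linear":[0.7,0.5,4.7],"yaw":0},{"linear":[0.9,0.7,5.5],"yaw":0},{"linear":[1.1,0.8,6.2],"yaw":0},{"linear":[1.1,0.8,6.2],"yaw":0}]}'
```

```text
time: 14.42
position: [468.5, 147.3, 142.6]
tool_rot: [2.97, 1.02, 0.003]
contact_force: [4.7, -2.9, -5.8]
opening: 25.4
finger_force: 41.6
```

Forces are low. Continuing from 20° to 60°.

```bash
python3 -m handwheel '{"increments":[{"linear":[0.3,0.2,0.8],"yaw":0},{"linear":[0.5,0.5,1.5],"yaw":0},{"linear":[0.9,0.7,2.2],"yaw":0},{"linear":[1.2,1.0,2.9],"yaw":0},{"linear":[1.5,1.2,3.6],"yaw":0},{"linear":[1.9,1.5,4.2],"yaw":0},{"linear":[2.3,1.8,4.8],"yaw":0},{"linear":[2.7,2.2,5.4],"yaw":0},{"linear":[3.1,2.5,6.0],"yaw":0},{"linear":[3.6,2.9,6.6],"yaw":0},{"linear":[3.6,2.9,6.6],"yaw":0}]}'
```

```text
time: 15.8
position: [504.0, 174.8, 207.9]
tool_rot: [2.967, 1.02, -0.002]
contact_force: [4.5, -7.2, -3.0]
opening: 25.5
finger_force: 42.4
```

```bash
python3 -m handwheel '{"increments":[{"linear":[0.5,0.4,0.5],"yaw":0},{"linear":[1.0,0.7,1.0],"yaw":0},{"linear":[1.5,1.1,1.5],"yaw":0},{"linear":[2.0,1.5,1.9],"yaw":0},{"linear":[2.6,2.0,2.3],"yaw":0},{"linear":[3.1,2.4,2.7],"yaw":0},{"linear":[3.1,2.4,2.7],"yaw":0},{"linear":[3.1,2.4,2.7],"yaw":0},{"linear":[3.1,2.4,2.7],"yaw":0}]}'
python3 - <<'E'
from h import *
import cv2
a=ctrl.read_camera('side')[100:340,240:440,::-1]
cv2.imwrite('pics/s5.png',cv2.resize(a,None,fx=2.5,fy=2.5,interpolation=cv2.INTER_CUBIC))
H=np.array([602.9,252.,90]);h=np.radians(37.85)
g=ctrl.read_state()['position']+[0,0,18.7];d=H-g
print(g,np.degrees(np.arctan2(-d[2],d[0]*np.cos(h)+d[1]*np.sin(h)))-2.5,np.hypot(-d[2],d[0]*np.cos(h)+d[1]*np.sin(h)))
ax=np.array([np.cos(h),np.sin(h)]);yv=np.array([-np.sin(h),np.cos(h)])
# predicted px of lid front-edge top corners vs angle
for t in (50,55,60,65,70):
    c,s=np.cos(np.radians(t)),np.sin(np.radians(t))
    o=[]
    for sy in(115,-115):
        q=H.copy();r=-150*c-15*s*-1;z=150*s+15*c
        q[:2]+=r*ax+sy*yv;q[2]+=z
        p=pj('side',q);o+=[round((p[0]-240)*2.5),round((p[1]-100)*2.5)]
    print(t,o)
E
```

```text
time: 16.92
position: [534.4, 198.4, 235.2]
tool_rot: [2.967, 1.02, -0.003]
contact_force: [2.2, -7.6, 1.0]
opening: 25.1
finger_force: 43.3
[534.41150437 198.38587181 253.91972806] 59.54916880761165 185.56597106958472
50 [188, 143, 367, 198]
55 [196, 134, 376, 188]
60 [204, 126, 384, 179]
65 [213, 119, 392, 171]
70 [221, 113, 401, 164]
```

View pics/s5.png

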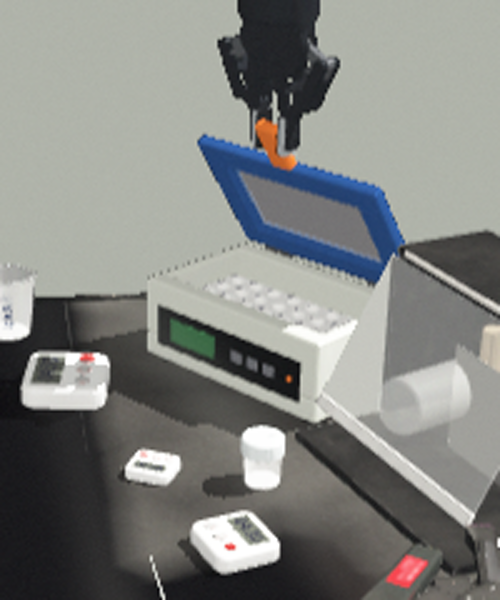

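The lid is held by the tab. Its front corners at crop (202,135) and (380,187) suggest about 57–59°, and kinematics give 59.5°. I'll nudge it by about 1°, let it settle and hand in.

```bash
python3 -m handwheel '{"increments":[{"linear":[0.1,0.1,0.1],"yaw":0},{"linear":[0.3,0.2,0.2],"yaw":0},{"linear":[0.3,0.2,0.2],"yaw":0},{"linear":[0.3,0.2,0.2],"yaw":0},{"linear":[0.3,0.2,0.2],"yaw":0},{"linear":[0.3,0.2,0.2],"yaw":0},{"linear":[0.3,0.2,0.2],"yaw":0},{"linear":[0.3,0.2,0.2],"yaw":0}]}' && python3 -c "
from cell import ctrl
print(ctrl.sign_off())"
```

```text
time: 17.98
position: [536.7, 200.1, 236.8]
tool_rot: [2.967, 1.019, -0.006]
contact_force: [2.1, -7.7, -0.8]
opening: 25.4
finger_force: 43.3
the job is handed in; nothing more can be done
None
```

I set the timer flat and face up on the bench and handed the job in with the gripper holding the lid open by its orange tab at about 60°; the jar, beaker and pen were not touched, and no verdict came back.

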